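Set the pin selector and start the framing machine

ROBOT

A 6-joint arm with a two-finger parallel gripper is mounted at the origin on the work surface. World frame = base frame: x ahead of the robot, y to its left, z up, the work surface at z = 0. Lengths are in m, angles in rad, forces in N, time in s.
With the tool pointing down it reaches from about 0.35 to 0.775 m from the base axis. Payload 5.5 kg.
Tool frame: the origin (TCP) lies midway between the tips of the shut fingers; the grasp point (between the pads) lies 19 mm behind it; x points along the fingers, z is the direction in which the jaws open and shut, and the axes are right-handed (so a half turn about x gives the same grasp; the last joint's range is limited). The gripper opens to 85 mm and grips with 20 to 120 N. Pads are 22 mm wide; open, the fingers measure 114 mm over their backs; the gripper's body (76 mm by 85 mm) begins 54 mm behind the grasp point. The pads swing forward as they close: fully open they stand 13 mm farther back than shut.
Start: joints at [1.075, 0.313, 0.046, 1.304, 0, 1.431], TCP at [0.2, 0.539, 0.231] pointing down, gripper open.
Joint ranges: [-2.76, 2.76], [-0.86, 1.69], [-1.03, 1.26], [-2.2, 2.34], [-1.47, 1.5], [-3.14, 3.14]. Speed limits (rad/s): [2.57, 2.57, 3.14, 3.14, 3.14, 3.14].

INTERFACE

Orientations are given as a unit quaternion [w, x, y, z].
In Python, from rig import manip, read_camera, calibration gives the robot as it stands.
- The arm moves only by the tool step_arm, never from a script. Its argument "commands" is a list of rows, each a list of 6 numbers: the shift along the world's x, y, z in mm, then the turn, a rotation vector about the world's x, y, z in degrees. In form: [[dx, dy, dz, rx, ry, rz], ...]. A call has 1 to 10 rows; each row is the pose to reach, as a shift and turn from the pose commanded when the call began; what a row does not reach only later rows make up. A row lasts 1/10 s, in which the tool goes at most 50 mm and 8.59 degrees, less where a joint would pass 70% of its speed; a pose out of reach is approached as far as the arm can. A call with a gripper value outside its range is refused whole. "grip" is the closure in counts, from 0 (fully open) to 255 (shut), set as the call begins (left out, the last holds). The fingers move at their own pace and stop on an object; "grip_force" is the grip in N (left out, the last holds). Time passes only in rows, so rows that repeat a pose let the fingers close. It gives the time, the measured TCP pose, the force and the opening at its end, in the units of the state.
- manip.get_state(): the state, without advancing time (a new reading comes with each control period).
- read_camera(name): name is "side" or "top" or "wrist"; returns the picture (384x512x3 uint8, blue, green, red); there is no depth.
- calibration(name): a dict with "fx", "fy", "cx", "cy" (pixels), "k1" (the pictures are not rectified: a ray, as slopes to the right and down, at radius r is drawn at 1 + k1 r^2 times it, then the intrinsics apply), "R" (3x3) and "t" (3): a world point X has camera coordinates R X + t. Camera axes: x right, y down, z forward; pixel columns grow to the right and rows downward; lengths in m; the calibration is good to about 2 mm. A picture is of the moment at which its call begins: read the wrist's pose just before it. calibration takes no time and is no camera call; for the wrist camera it gives the pose at the moment of the call.
- manip.hand_in(): hands the job in, once; it reports no verdict.
The state is a dict: "clock": time; "q": joint angles; "joint_velocities": joint speeds; "effort": joint torques, N m; "position": TCP position; "tcp_rot": TCP orientation; "force": force on the tool from outside, world axes, zero at the start; "moment": the same for the moment, N m; "opening": finger opening in m.
Only numpy, scipy, OpenCV 4.12 (cv2) and the standard library are available. Lean on these libraries where they do the work, as an engineer would, in place of code of your own. Each camera call takes 0.05 s, during which the arm holds its last target.

TASK

Get the frame-pinning machine ready and start it: lay the gold-topped piece of frame moulding flat on the machine's metal bed, gold side up, snug against both the long back fence and the end stop, and turn the selector knob on the grey control box so that its white pointer clicks in at the yellow mark. Only when both are done, press the green start button all the way down and let it go, leaving the moulding snug and the knob on yellow. Leave the yellow bottle, the loose yellow cap and the dark offcut where they stand.

Things in the scene. Friction and masses are not known exactly. Their poses are not given: they have to be found in the camera images.
- moulding: straight piece of brown wooden frame moulding with a raised gold strip and bead along its top; loose, about 80 g. 28 mm wide (its x), 130 mm long (its y), 34 mm high to the wood (38 mm with the thin bead). Square ends, flat parallel sides, same either way round. Origin: centre of its underside. Starts gold side up on the table (z = 0).
- nest (a point): on the bed's top, 30 mm above the table: where the centre of the moulding's underside must come. Axes are the machine's: y along the fence towards the stop, x across the bed to the fence, z up; the moulding lies with its length along y. The fence's face is 14 mm from this point at +x, the stop's face 65 mm at +y; both rise only 12 mm above the bed, so the moulding stands 22 mm proud.
- machine: the fixed pinning machine. Origin: under the bed's centre, at table height; nest is at x 16, y 20, z 30 mm. Bed from x -70 to +60, y -100 to +100 mm. Steel fence (18 mm thick, 200 mm long) along the bed's +x side, stop (15 mm thick, x -30 to +30 mm) at the +y end. From x 75 to 190 mm a drive housing with an orange round top, 60 mm higher than the bed.
- dial (a joint): selector knob's angle in rad, growing clockwise seen from above; 0: pointer at the middle line without a coloured mark. Detents at -1.396, -0.698, 0, 0.698, 1.396 (40 degrees apart), stops at -1.6 and 1.6. About 0.08 N m carries it over a detent; let go, it snaps to the nearest. Starts at 0, with a coloured mark at each of the other four detents, in any order.
- dial_grip (a point): on the knob's vertical axis at the height to grip, 31 mm above the knob's underside, 7 mm below the top of its bar. The grey bar grip is 44 mm long, 14 mm thick and stands 30 mm clear above a disc 44 mm across; pinch it across its thickness from above. Axes: x along the bar to its white pointer end, z up. Turns with the knob.
- dial_aim (a point): turns with the knob: the point 46 mm from its axis that the white pointer points to, just over the ring of marks. When it lies over a mark's centre the knob is set to that mark.
- mark_yellow: round yellow disc, 20 mm across, 1 mm thick, fixed on top of the control box, centre 46 mm from the knob's axis. Origin: disc centre.
- mark_red: round red disc, 20 mm across, 1 mm thick, fixed on top of the control box, centre 46 mm from the knob's axis. Origin: disc centre.
- mark_blue: round blue disc, 20 mm across, 1 mm thick, fixed on top of the control box, centre 46 mm from the knob's axis. Origin: disc centre.
- mark_green: round green disc, 20 mm across, 1 mm thick, fixed on top of the control box, centre 46 mm from the knob's axis. Origin: disc centre.
- start (a joint): travel of the green start button in m: 0 released, 0.006 fully down; a spring returns it, about 5 N at full travel.
- start_top (a point): centre of the top of the green start button (28 mm across, pressed straight down), on the control box 107 mm from the knob's axis.
- control_box: grey control box, fixed; 130 mm (its x) by 230 mm (its y), 60 mm high. Origin: centre of its underside. Knob at y = +45 mm, start button at y = -62 mm; the knob's middle line is towards +x.
- bottle: bystander: yellow bottle with orange label and white cap, 48 mm across, 160 mm high, standing. Origin: centre of its underside.
- cap: bystander: loose yellow cap, 30 mm across, 24 mm high. Origin: centre of its underside.
- offcut: bystander: dark wooden moulding offcut, 30 by 65 by 22 mm. Origin: centre of its underside.
Mind the look-alikes: they are no part of the job. There is more than one size of the moulding; the one meant has the size given above.

How it is judged:
On the way, in this order (a step that is already met when the one before it is completed fails the run):
1. the moulding lies flat and snug against fence and stop, and the knob points to the yellow mark (horizontal distance between moulding and nest below 0.006 m and z of moulding in the frame of nest between -0.004 and 0.004 m and angle between moulding's own z axis and vertical below 0.06 rad and angle between the y axis of moulding and the y axis of nest, either way round below 0.05 rad and horizontal distance between dial_aim and mark_yellow below 0.007 m), for 0.2 s.
2. the start button is pressed down (value of joint start above 0.0045 m), for 0.05 s.
At the end, for the whole second after the job is handed in: Moulding at rest flat on the bed, gold up, centre within 6 mm of its place (4 mm in height), parallel to the fence within 0.05 rad; knob at rest, its aim point within 7 mm of the yellow mark's centre; start button pressed at least 4.5 mm, and now up (under 1.5 mm) (all of step 1 and value of joint start below 0.0015 m and linear speed of moulding below 0.02 m/s and velocity of joint dial between -0.1 and 0.1 rad/s); the robot touches nothing.
It fails at once if the start button is pressed (over 3 mm) while the moulding is not in place or the knob is not on yellow (value of joint start above 0.003 m and not ((horizontal distance between moulding and nest below 0.006 m and z of moulding in the frame of nest between -0.004 and 0.004 m and angle between moulding's own z axis and vertical below 0.06 rad and angle between the y axis of moulding and the y axis of nest, either way round below 0.05 rad) and horizontal distance between dial_aim and mark_yellow below 0.007 m)).
It fails at once if the bottle is moved more than 25 mm (distance of bottle from where it was at the start of the episode above 0.025 m).
It fails at once if the cap is moved more than 25 mm (distance of cap from where it was at the start of the episode above 0.025 m).
It fails at once if the offcut is moved more than 25 mm (distance of offcut from where it was at the start of the episode above 0.025 m).
It also fails if it takes over 61 s, if anything falls off the work surface, if the arm or the gripper's body presses on something with over 40 N, if the wrist force passes 120 N, or if a joint passes its speed limit or range.

## Working session

There is one attempt and no reset: what is moved stays moved. The work goes in short steps, Python scripts to look and compute and a tool call to move; the robot and the scene stay as the last step left them, time stands still between calls to the robot, and variables do not carry over. Pictures are saved under pics/ and viewed, and the job is handed in when it is done.

Besides the shell and the picture viewer there is one more tool, called by a JSON object that holds its "method" and its "body", one argument or row to a line. step_arm: Moves the arm, as the interface text tells. Its arguments: {"type":"object","properties":{"commands":{"type":"array"},"grip":{"type":"number"},"grip_force":{"type":"number"}},"required":["commands"]}

```bash
mkdir -p pics
cat > look.py <<'E'
import sys,cv2,json
from rig import manip, read_camera, calibration
for n in sys.argv[2:]:
    c=calibration(n); im=read_camera(n)
    cv2.imwrite(f'pics/{n}_{sys.argv[1]}.png',im)
    json.dump({k:(v.tolist() if hasattr(v,'tolist') else v) for k,v in c.items()},open(f'pics/{n}_{sys.argv[1]}.json','w'))
s=manip.get_state(); print(s['clock'],s['position'],s['tcp_rot'],s['opening'],s['force'])
E
python3 look.py 0 side top wrist; cat pics/*.json; ls
```

```text
0.15 [0.20014283 0.53864766 0.23060753] [ 0.58016404 -0.40386909  0.58100679  0.40339875] 0.0850960935764457 [ 0.6409044   0.01502867 -0.24566802]
{"fx": 462.38909812313864, "fy": 462.38909812313864, "cx": 255.63232127115398, "cy": 193.69056650300024, "k1": -0.12178401313785069, "R": [[0.9990808168700028, -0.04182840926083245, 0.00937579549032209], [-0.015033090673961889, -0.5467216283601657, -0.8371794713608294], [0.040143835730488915, 0.8362690029302279, -0.546847901331738]], "t": [-0.5010459289876777, 0.03187532871459189, 1.0554440999410089]}{"fx": 369.88213591558207, "fy": 369.88213591558207, "cx": 257.11726292511884, "cy": 187.00753675221503, "k1": -0.016170878590056746, "R": [[0.013269163150153375, -0.9998997489448833, -0.004941798180198321], [-0.9775355300984413, -0.011932358908007043, -0.21043266430392724], [0.21035260089776273, 0.007623048658489944, -0.9775958635472515]], "t": [-0.04373289331973074, 0.5278291817078653, 1.003063100218297]}{"fx": 290.40044914720573, "fy": 290.40044914720573, "cx": 254.39109613130526, "cy": 188.4734570355095, "k1": -0.018486831927110012, "R": [[0.3486099107507894, 0.9372674811127106, -0.0008938539936501741], [0.890905747598636, -0.3310694650189289, 0.31093400944219085], [0.2911324080586752, -0.10919101694148416, -0.9504310826131698]], "t": [-0.5740837442431544, -0.04036944895574821, 0.38009397900754827]}look.py
pics
```

View pics/top_0.png

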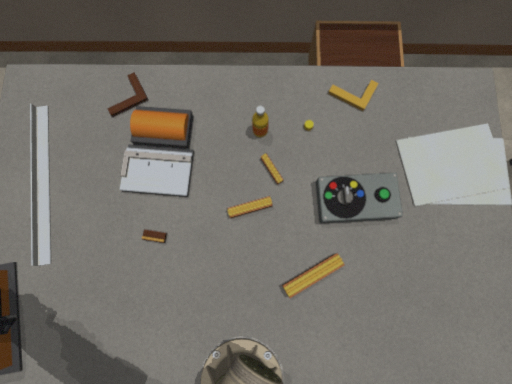

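View pics/side_0.png

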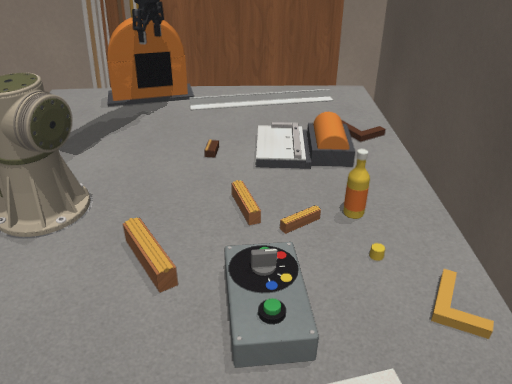

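View pics/wrist_0.png

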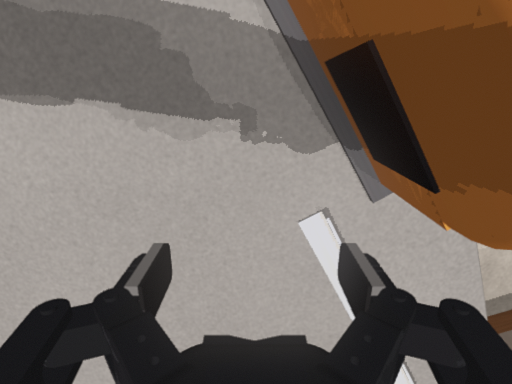

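The top view shows the machine at (157,160) with its stop on the left. There are three gold pieces, at (250,207), (272,168) and (313,275). The control box is at (359,197), with the yellow mark up and to the right of the knob. Next I'll measure them.

```bash
cat > geo.py <<'E'
import numpy as np,cv2,json
def load(n,tag):
    c=json.load(open(f'pics/{n}_{tag}.json')); c['R']=np.array(c['R']);c['t']=np.array(c['t'])
    return cv2.imread(f'pics/{n}_{tag}.png'),c
def KD(c): return np.array([[c['fx'],0,c['cx']],[0,c['fy'],c['cy']],[0,0,1.]]),np.array([c['k1'],0,0,0.])
def ray(c,uv):
    K,D=KD(c); p=cv2.undistortPoints(np.array(uv,float).reshape(-1,1,2),K,D).reshape(-1,2)
    d=np.c_[p,np.ones(len(p))]@c['R']; o=-c['R'].T@c['t']; return o,d
def onz(c,uv,z):
    o,d=ray(c,uv); return o+d*((z-o[2])/d[:,2])[:,None]
def proj(c,X):
    K,D=KD(c); return cv2.projectPoints(np.array(X,float).reshape(-1,1,3),cv2.Rodrigues(c['R'])[0],c['t'],K,D)[0].reshape(-1,2)
def tri(c1,u1,c2,u2):
    o1,d1=ray(c1,u1);o2,d2=ray(c2,u2)
    out=[]
    for a,b in zip(d1,d2):
        s=np.linalg.lstsq(np.c_[a,-b],o2-o1,rcond=None)[0]; p,q=o1+s[0]*a,o2+s[1]*b
        out.append(np.r_[(p+q)/2,np.linalg.norm(p-q)])
    return np.array(out)
E
python3 - <<'E'
from geo import *
im,c=load('top','0')
cv2.imwrite('pics/a1.png',cv2.resize(im[90:240,110:290],None,fx=4,fy=4,interpolation=2))
cv2.imwrite('pics/a2.png',cv2.resize(im[160:310,270:420],None,fx=4,fy=4,interpolation=2))
im,c=load('side','0')
cv2.imwrite('pics/a3.png',cv2.resize(im[100:230,220:370],None,fx=4,fy=4,interpolation=2))
cv2.imwrite('pics/a4.png',cv2.resize(im[230:370,210:330],None,fx=4,fy=4,interpolation=2))
E
```

```text
(no output)
```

View pics/a1.png

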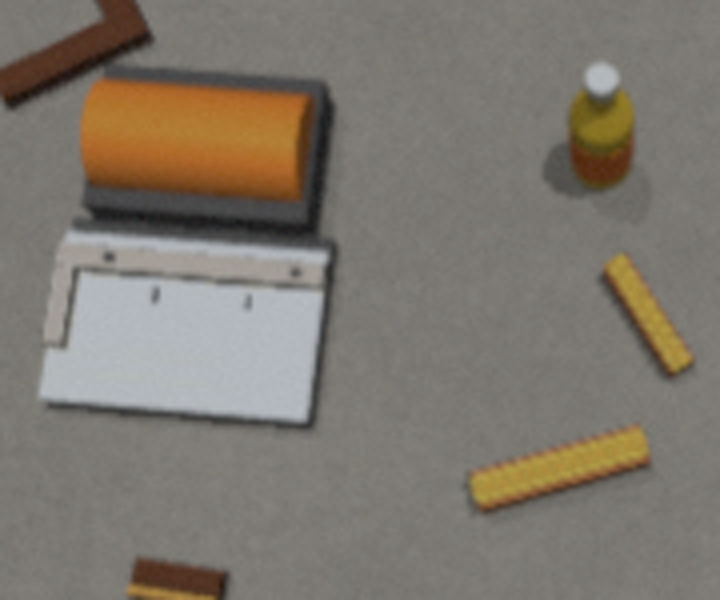

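View pics/a2.png

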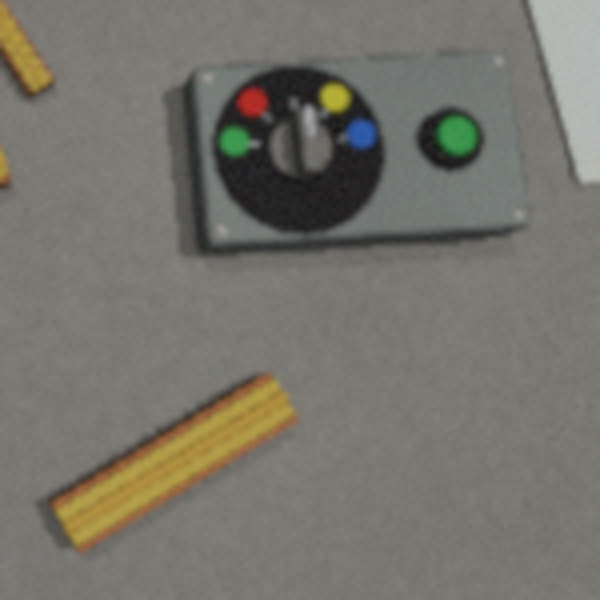

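View pics/a3.png

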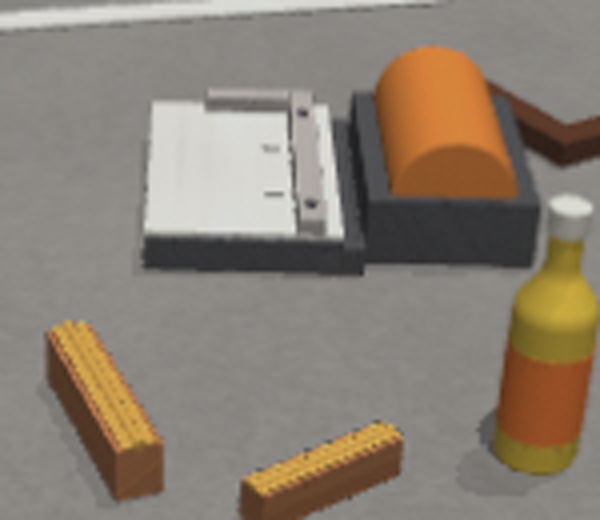

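View pics/a4.png

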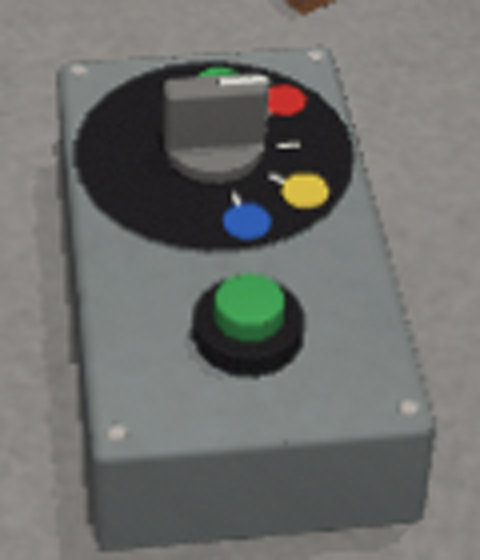

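Run:
```python
from geo import *
np.set_printoptions(precision=4,suppress=True)
im,c=load('top','0'); h=cv2.cvtColor(im,cv2.COLOR_BGR2HSV)
def blobs(m,amin):
    cs,_=cv2.findContours(m,cv2.RETR_EXTERNAL,cv2.CHAIN_APPROX_NONE)
    return [k for k in cs if cv2.contourArea(k)>amin]
m=cv2.inRange(h,(3,100,70),(35,255,255))
for k in blobs(m,60):
    z=0.035; p=onz(c,k.reshape(-1,2)+0.0,z)[:,:2]
    r=cv2.minAreaRect((p*1000).astype(np.float32)); u=k.reshape(-1,2).mean(0)
    print('gold',u,r)
# marks
for n,lo,hi,z in [('red',(0,150,100),(6,255,255),.061),('yel',(22,120,100),(33,255,255),.061),('grn',(50,100,70),(80,255,255),.061),('blue',(100,120,80),(125,255,255),.061)]:
    m=cv2.inRange(h,lo,hi); m[:, :312]=0; m[:,400:]=0; m[:165]=0;m[225:]=0
    for k in blobs(m,10):
        M=cv2.moments(k); uv=[M['m10']/M['m00'],M['m01']/M['m00']]; print(n,uv,onz(c,uv,z)[0],cv2.contourArea(k))
m=cv2.inRange(h,(0,0,150),(180,60,255)); m[:140]=0;m[200:]=0;m[:,:115]=0;m[:,200:]=0
for k in blobs(m,100):
    print('bed',cv2.minAreaRect(k),cv2.boundingRect(k)); ap=cv2.approxPolyDP(k,3,True).reshape(-1,2);print(np.c_[ap,onz(c,ap,.03)])
print(h[175,157],h[157,160],h[170,125],h[149,170])
```

```text
gold [  4.9231 353.4487] ((64.2098388671875, 636.0350952148438), (73.3673324584961, 30.045875549316406), 8.55543041229248)
gold [  3.6471 283.6618] ((246.15170288085938, 668.97119140625), (80.99724578857422, 19.9066219329834), 8.84822940826416)
gold [312.7895 274.9173] ((285.6751403808594, -196.41192626953125), (39.68023681640625, 182.3153533935547), 30.722902297973633)
gold [153.678  235.8644] ((386.5740051269531, 256.6601257324219), (64.49504852294922, 27.270715713500977), 81.47964477539062)
gold [249.2929 206.7677] ((474.7168884277344, -15.9088134765625), (30.116592407226562, 129.74317932128906), 16.81381607055664)
gold [271.254  168.2698] ((590.1182250976562, -77.67924499511719), (97.79932403564453, 22.53486442565918), 32.37300491333008)
gold [308.3333 124.7778] ((727.4600219726562, -189.4635009765625), (25.780839920043945, 33.08176803588867), 64.03181457519531)
gold [259.7937 124.1587] ((727.1573486328125, -41.49854278564453), (74.13501739501953, 45.70230484008789), 0.640471875667572)
gold [159.0387 124.3677] ((724.5284423828125, 267.0831298828125), (177.56613159179688, 87.52179
[... 1189 characters left out ...]
154.0303192138672, 154.8550262451172), (24.785459518432617, 72.641845703125), 77.84506225585938) (121, 148, 71, 27)
[[121.     174.       0.5685   0.368    0.03  ]
 [125.     172.       0.5748   0.3566   0.03  ]
 [127.     156.       0.6244   0.355    0.03  ]
 [135.     155.       0.6278   0.3311   0.03  ]
 [136.     151.       0.6403   0.3291   0.03  ]
 [138.     156.       0.6247   0.3218   0.03  ]
 [181.     159.       0.6168   0.1919   0.03  ]
 [184.     155.       0.6294   0.1836   0.03  ]
 [186.     160.       0.6139   0.1767   0.03  ]
 [191.     154.       0.6327   0.1627   0.03  ]
 [127.     148.       0.6495   0.3572   0.03  ]]
[105  14 188] [ 15  19 164] [ 15  13 153] [105   7  72]
```

Run:
```python
from geo import *
from scipy.spatial.transform import Rotation as R
np.set_printoptions(precision=4,suppress=True)
im,c=load('top','0'); _,w=load('wrist','0')
print('camtop',-c['R'].T@c['t'],'camwrist',-w['R'].T@w['t'], 'fwd',w['R'][2])
q=np.array([0.58016404,-0.40386909,0.58100679,0.40339875]); Rt=R.from_quat(q[[1,2,3,0]]).as_matrix(); print(Rt)
P=np.array([0.2001,0.5386,0.2306]);print('cam in tool',Rt.T@(-w['R'].T@w['t']-P), Rt.T@w['R'][2])
# knob fit
mk=np.array([[.5356,-.2519],[.5397,-.3111],[.5074,-.2386],[.5135,-.3291]]); ang=np.radians([-40,40,-80,80])
loc=.046*np.c_[np.cos(ang),-np.sin(ang)]
a=loc-loc.mean(0);b=mk-mk.mean(0)
th=np.arctan2((a[:,0]*b[:,1]-a[:,1]*b[:,0]).sum(),(a*b).sum())
Rz=np.array([[np.cos(th),-np.sin(th)],[np.sin(th),np.cos(th)]])
ctr=mk.mean(0)-Rz@loc.mean(0)
print('box yaw',np.degrees(th),'knob',ctr,'res',(Rz@loc.T).T+ctr-mk)
print('button pred',ctr+Rz@[0,-.107])
for z in(.06,.07,.08,.09): print(z,onz(c,[384.02,193.42],z)[0])
# bed edges, subpixel by gradient
g=cv2.cvtColor(im,cv2.COLOR_BGR2GRAY).astype(float)
def edge(p0,p1,n=25,half=4):
    p0=np.array(p0,float);p1=np.array(p1,float);t=(p1-p0)/np.linalg.norm(p1-p0);nn=np.array([-t[1],t[0]])
    s=np.arange(-half,half+.01,.25);pts=[]
    for f in np.linspace(.08,.92,n):
        q=p0+f*(p1-p0)+s[:,None]*nn
        v=cv2.remap(g.astype(np.float32),q[:,0].astype(np.float32)[None],q[:,1].astype(np.float32)[None],1)[0]
        d=np.abs(np.gradient(cv2.GaussianBlur(v[None],(9,1),1)[0])); k=d.argmax(); pts.append(q[k])
    return np.array(pts)
for n,a,b,z in [('near',(121,190),(186,195.5),.03),('right',(187,194),(192,152),.03),('left',(120,189),(122,176),.03),('fence-nearedge(top face front)',(129,157.5),(190,161.5),.042)]:
    e=edge(a,b); X=onz(c,e,z)[:,:2]
    vx,vy,x0,y0=cv2.fitLine((X*1000).astype(np.float32),cv2.DIST_HUBER,0,.01,.01).ravel()
    print(n,'pt',x0,y0,'dir',vx,vy,'res',np.std((X*1000-[x0,y0])@[-vy,vx]))
```

```text
camtop [ 0.3056 -0.0451  1.0914] camwrist [0.1254 0.5662 0.3733] fwd [ 0.2911 -0.1092 -0.9504]
[[-0.0006 -0.9374  0.3483]
 [-0.0012  0.3483  0.9374]
 [-1.      0.0001 -0.0014]]
cam in tool [-0.1427  0.0796 -0.0003] [ 0.9504 -0.3111  0.0003]
box yaw 4.005962022435188 knob [ 0.5025 -0.2842] res [[-0.     -0.0003]
 [ 0.     -0.0001]
 [-0.0001  0.0002]
 [ 0.0001  0.0003]]
button pred [ 0.51   -0.3909]
0.06 [ 0.5133 -0.398   0.06  ]
0.07 [ 0.5112 -0.3945  0.07  ]
0.08 [ 0.5092 -0.3911  0.08  ]
0.09 [ 0.5072 -0.3877  0.09  ]
near pt 513.2668 260.23608 dir 0.07182781 0.99741703 res 0.6018011707505473
right pt 584.57794 164.24757 dir 0.9980031 -0.06316502 res 0.7999325170429373
left pt 542.1899 367.97058 dir 0.99792916 -0.06432258 res 0.660173579823025
fence-nearedge(top face front) pt 608.92267 247.81754 dir 0.066382505 0.9977943 res 0.543855837511933
```

{"method": "step_arm", "body": {
  "commands": [
    [20, -40, 0, 0, 0, -5],
    [40, -80, 0, 0, 0, -11],
    [60, -121, -5, 0, 0, -17],
    [80, -162, -10, 0, 0, -23],
    [100, -202, -15, 0, 0, -29],
    [120, -242, -20, 0, 0, -35],
    [140, -283, -25, 0, 0, -41],
    [160, -323, -30, 0, 0, -47],
    [180, -363, -35, 0, 0, -53],
    [200, -404, -40, 0, 0, -53]
  ]
}}

```text
clock: 1.15
position: [0.4007, 0.1333, 0.1911]
tcp_rot: [0.7, -0.101, 0.7, 0.101]
force: [1.2, -0.1, 0.7]
opening: 0.0852
```

```bash
python3 look.py 1 wrist; python3 -c "
from rig import manip;print(manip.get_state()['q'])"
```

```text
1.2 [0.40366611 0.12800205 0.19042202] [ 0.700415   -0.10134701  0.69962233  0.09836772] 0.08558425404163315 [ 2.83364683 -3.27305767 -0.66858297]
[ 0.12003615  0.03889437 -0.39115293  1.13953702 -0.00418809  1.40744267]
```

View pics/wrist_1.png

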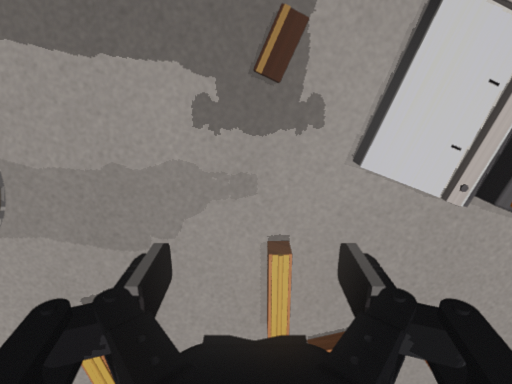

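The wrist view shows the target moulding nearly parallel to the fingers. Its end face runs from about (267,241) to (291,241), with the top corners at (268,254) and (291,254). I'll fit its edges.

```bash
cat > mould.py <<'E'
import sys
from geo import *
np.set_printoptions(precision=4,suppress=True)
im,c=load('wrist',sys.argv[1]); h=cv2.cvtColor(im,cv2.COLOR_BGR2HSV)
m=cv2.inRange(h,(8,110,90),(35,255,255)); x0,y0,x1,y1=map(int,sys.argv[2:6]); z=float(sys.argv[6])
mm=np.zeros_like(m); mm[y0:y1,x0:x1]=m[y0:y1,x0:x1]
ks,_=cv2.findContours(mm,0,1); k=max(ks,key=cv2.contourArea)
print(cv2.boundingRect(k))
p=onz(c,k.reshape(-1,2),z)[:,:2]*1000; r=cv2.minAreaRect(p.astype(np.float32)); print(r); print(cv2.boxPoints(r))
E
python3 mould.py 1 255 230 310 330 0.036
```

```text
(267, 249, 25, 81)
((471.7716979980469, -2.2167015075683594), (27.97018814086914, 116.88520812988281), 16.86046028137207)
[[441.437   49.6574]
 [475.3386 -62.2034]
 [502.1064 -54.0908]
 [468.2048  57.77  ]]
```

{"method": "step_arm", "body": {
  "commands": [
    [18, -38, -15, 0, 0, 0],
    [37, -75, -30, 0, 0, 0],
    [55, -113, -50, 0, 0, 0],
    [70, -142, -70, 0, 0, 0],
    [74, -150, -85, 0, 0, 0],
    [74, -150, -85, 0, 0, 0],
    [74, -150, -85, 0, 0, 0]
  ]
}}

```text
clock: 1.9
position: [0.4736, -0.0146, 0.1062]
tcp_rot: [0.699, -0.102, 0.7, 0.102]
force: [-0.7, -0.2, 0.1]
opening: 0.0857
```

```bash
python3 look.py 2 wrist top
python3 - <<'E'
from geo import *
im,c=load('top','2'); cv2.imwrite('pics/a5.png',cv2.resize(im[140:290,190:340],None,fx=4,fy=4,interpolation=2))
E
```

```text
2.0 [ 0.47430515 -0.01415674  0.10710892] [ 0.69988586 -0.10257158  0.69936922  0.10257463] 0.08525925371091896 [ 0.55578196 -0.26253722  0.33795611]
```

View pics/wrist_2.png

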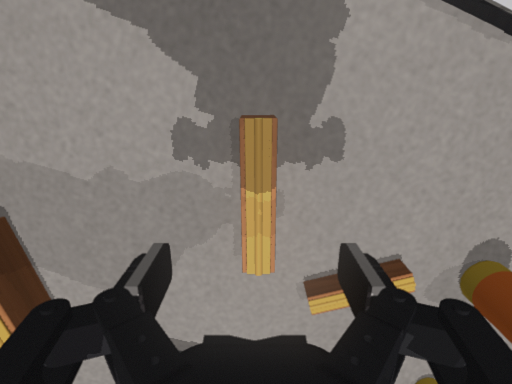

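View pics/a5.png

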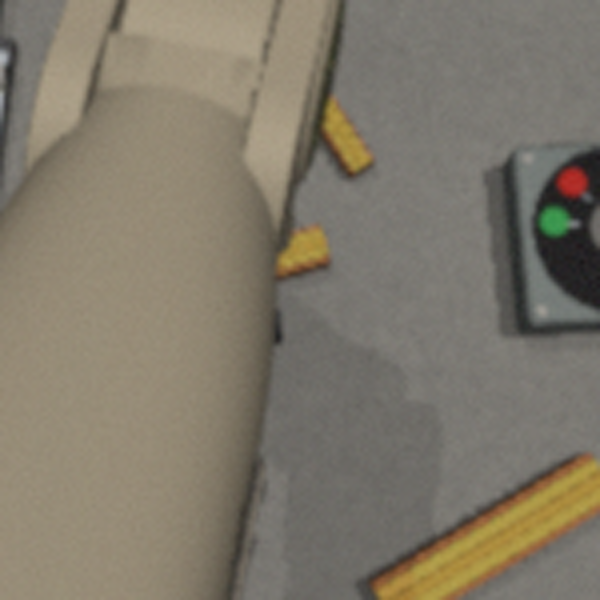

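The wrist view now shows the whole moulding at columns 240–277 and rows 115–275, parallel to the fingers.

```bash
python3 mould.py 2 230 105 290 285 0.034
```

```text
(239, 117, 38, 159)
((477.1115417480469, -16.50450897216797), (27.470796585083008, 132.9226837158203), 16.941879272460938)
[[444.6053  43.07  ]
 [483.3392 -84.084 ]
 [509.6178 -76.079 ]
 [470.8839  51.075 ]]
```

{"method": "step_arm", "body": {
  "commands": [
    [1.5, -2, -30, 0, 0, 0],
    [1.5, -2, -60, 0, 0, 0],
    [1.5, -2, -80, 0, 0, 0],
    [1.5, -2, -89, 0, 0, 0],
    [1.5, -2, -89, 0, 0, 0]
  ],
  "grip": 0
}}

```text
clock: 2.5
position: [0.4752, -0.0161, 0.0171]
tcp_rot: [0.699, -0.102, 0.7, 0.103]
force: [0.2, 0.4, -0.5]
opening: 0.0854
```

{"method": "step_arm", "body": {
  "commands": [
    [0, 0, 0, 0, 0, 0],
    [0, 0, 0, 0, 0, 0],
    [0, 0, 0, 0, 0, 0],
    [0, 0, 0, 0, 0, 0],
    [0, 0, 0, 0, 0, 0],
    [0, 0, 0, 0, 0, 0],
    [0, 0, 0, 0, 0, 0],
    [0, 0, 0, 0, 0, 0]
  ],
  "grip": 255,
  "grip_force": 40
}}

```text
clock: 3.3
position: [0.4765, -0.0171, 0.0182]
tcp_rot: [0.7, -0.102, 0.699, 0.102]
force: [-0.3, 1.1, 4.8]
opening: 0.0271
```

{"method": "step_arm", "body": {
  "commands": [
    [0, 0, 30, 0, 0, 0],
    [0, 0, 70, 0, 0, 0],
    [10, 30, 95, 0, 0, -3],
    [25, 70, 95, 0, 0, -7],
    [40, 110, 95, 0, 0, -11],
    [56, 150, 95, 0, 0, -15],
    [72, 190, 95, 0, 0, -18],
    [90, 230, 95, 0, 0, -20.8],
    [105, 268, 95, 0, 0, -20.8],
    [116, 293, 95, 0, 0, -20.8]
  ]
}}

```text
clock: 4.3
position: [0.5922, 0.2787, 0.1119]
tcp_rot: [0.707, 0.025, 0.707, -0.025]
force: [-0.5, -0.6, -0.2]
opening: 0.0272
```

{"method": "step_arm", "body": {
  "commands": [
    [0, 0, 0, 0, 0, 0],
    [0, 0, 0, 0, 0, 0],
    [0, 0, 0, 0, 0, 0],
    [0, 0, 0, 0, 0, 0]
  ]
}}

```text
clock: 4.7
position: [0.5914, 0.2747, 0.1124]
tcp_rot: [0.706, 0.026, 0.707, -0.026]
force: [0.3, -0.2, -1.3]
opening: 0.0275
```

```bash
python3 look.py 3 wrist side
python3 - <<'E'
from geo import *
im,c=load('side','3'); cv2.imwrite('pics/a6.png',cv2.resize(im[60:230,220:370],None,fx=4,fy=3.5,interpolation=2))
E
```

```text
4.8 [0.59171251 0.27492791 0.11258597] [ 0.70662963  0.02629761  0.7066027  -0.0263747 ] 0.02707397647937538 [ 0.35552013 -0.25735518 -1.04078045]
```

View pics/wrist_3.png

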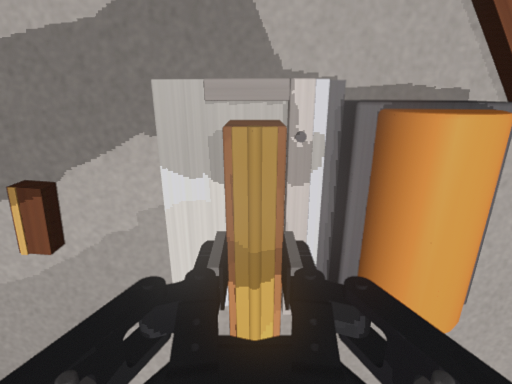

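View pics/a6.png

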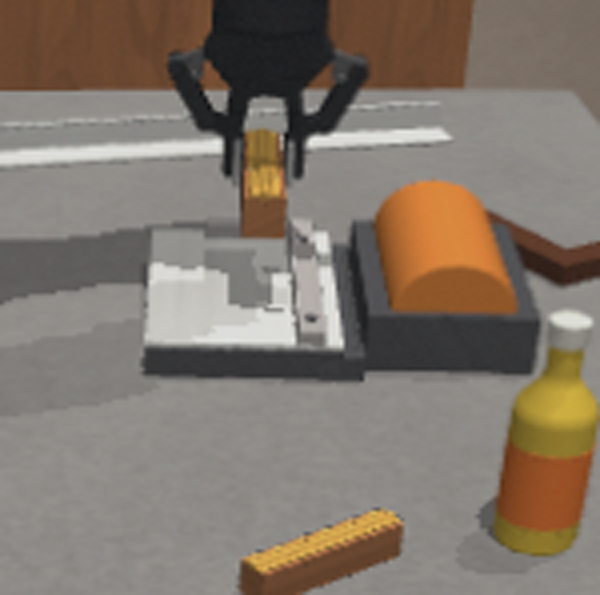

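The moulding is held straight and parallel to the fence. The stop's front edge is at about row 100, the fence's edge at about column 289, and the moulding's end at rows 122–130. I'll use this view to cross-check the nest.

Run:
```python
from geo import *
np.set_printoptions(precision=1,suppress=True)
im,c=load('wrist','3')
cv2.imwrite('pics/a7.png',cv2.resize(im[70:240,150:350],None,fx=4,fy=3.5,interpolation=2))
ex=np.array([.9977,-.068]);ey=np.array([.068,.9977])
f=lambda uv,z:(lambda p:print(uv,z,p*1000,'machine',p@ex*1000-564.3,p@ey*1000-303.8))(onz(c,[uv],z)[0,:2])
for uv in [(289,102),(288,210)]: f(uv,.042);f(uv,.03)
for uv in [(215,101),(270,101)]: f(uv,.042);f(uv,.03)
f((154,80),.03);f((329,80),.03);f((168,240),.03)
zt=.1126-.0182+.034
for uv in [(226,124),(286,124),(229,334),(281,334)]: f(uv,zt)
```

```text
(289, 102) 0.042 [621.4 346.7] machine 32.08610722441745 84.32398992652213
(289, 102) 0.03 [622.7 346.3] machine 33.45389654780752 84.00039075594162
(288, 210) 0.042 [617.5 264.7] machine 33.74663691449973 2.2574487890872774
(288, 210) 0.03 [618.6 259.6] machine 35.20792635549287 -2.687104341819463
(215, 101) 0.042 [569.5 351.2] machine -20.040689568865673 85.35547540466416
(215, 101) 0.03 [567.9 351.1] machine -21.608024898501412 85.08995650454693
(270, 101) 0.042 [608.1 348.3] machine 18.686620034555062 85.07863679468511
(270, 101) 0.03 [608.7 348. ] machine 19.299919007332733 84.7975298308645
(154, 80) 0.03 [525.1 369.2] machine -65.49430870767918 100.23742257152026
(329, 80) 0.03 [652.5 359.6] machine 62.19973864000394 99.30343169146136
(168, 240) 0.03 [513.7 239.3] machine -68.069510160005 -30.123900819600692
(226, 124) 0.12840000000000001 [584.5 342.6] machine -4.490594397399946 77.76781897150357
(286, 124) 0.12840000000000001 [610.1 340.7] machine 21.216759365198754 77.59710808816698
(229, 334) 0.12840000000000001 [574.1 229.4] machine -7.112924096075403 -35.851263195717024
(281, 334) 0.12840000000000001 [602.7 227.3] machine 21.60663025972042 -36.03705881504919
```

View pics/a7.png

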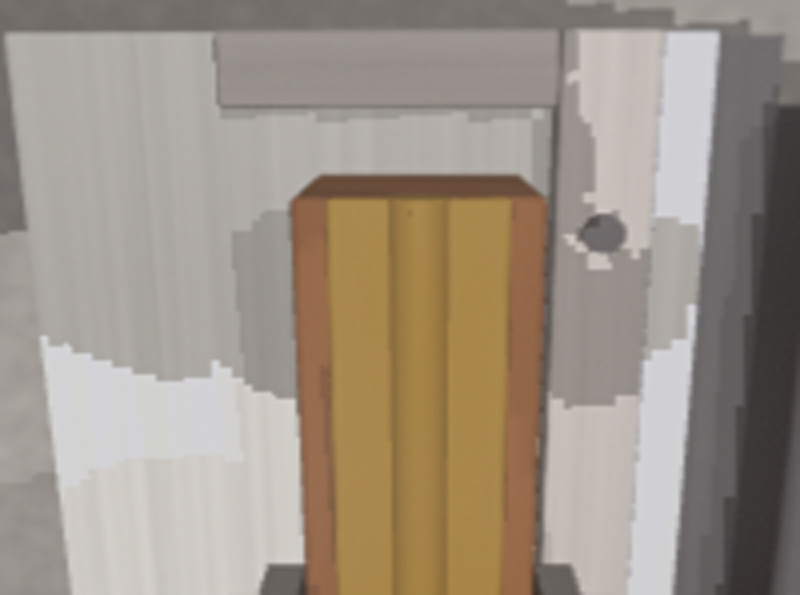

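{"method": "step_arm", "body": {
  "commands": [
    [0, 0, -30, 0, 0, 0],
    [0, 0, -50, 0, 0, 0],
    [0, 0, -60, 0, 0, 0],
    [0, 0, -63, 0, 0, 0],
    [0, 0, -63, 0, 0, 0],
    [0, 0, -63, 0, 0, 0]
  ]
}}

```text
clock: 5.4
position: [0.5928, 0.2763, 0.0506]
tcp_rot: [0.707, 0.026, 0.706, -0.026]
force: [-0.8, 0.3, -0.6]
opening: 0.0266
```

{"method": "step_arm", "body": {
  "commands": [
    [0.3, 4, 0, 0, 0, 0],
    [0.4, 6, 0, 0, 0, 0],
    [0.5, 7, 0, 0, 0, 0],
    [0.5, 7, 0, 0, 0, 0],
    [0.5, 7, 0, 0, 0, 0]
  ]
}}

```text
clock: 5.9
position: [0.5924, 0.2832, 0.0494]
tcp_rot: [0.707, 0.026, 0.707, -0.026]
force: [0.9, 0.1, -1.5]
opening: 0.027
```

{"method": "step_arm", "body": {
  "commands": [
    [0.1, 1, 0, 0, 0, 0],
    [0.1, 1, 0, 0, 0, 0],
    [0.2, 2, 0, 0, 0, 0],
    [0.2, 2, 0, 0, 0, 0]
  ]
}}

```text
clock: 6.3
position: [0.5922, 0.2833, 0.0493]
tcp_rot: [0.706, 0.025, 0.707, -0.027]
force: [-1.6, -6.9, 2.7]
opening: 0.0269
```

{"method": "step_arm", "body": {
  "commands": [
    [4, -0.3, 0, 0, 0, 0],
    [6, -0.4, 0, 0, 0, 0],
    [7, -0.5, 0, 0, 0, 0],
    [7, -0.5, 0, 0, 0, 0],
    [7, -0.5, 0, 0, 0, 0]
  ]
}}

```text
clock: 6.8
position: [0.5969, 0.2829, 0.0484]
tcp_rot: [0.705, 0.025, 0.708, -0.027]
force: [-4.6, -6.4, 1.6]
opening: 0.0269
```

{"method": "step_arm", "body": {
  "commands": [
    [1, 0, 0, 0, 0, 0],
    [2, 0, 0, 0, 0, 0],
    [2, 0, 0, 0, 0, 0],
    [2, 0, 0, 0, 0, 0]
  ]
}}

```text
clock: 7.2
position: [0.5985, 0.2828, 0.0484]
tcp_rot: [0.705, 0.025, 0.709, -0.027]
force: [-6.4, -7.2, 3.4]
opening: 0.0268
```

```bash
python3 look.py 4 wrist side
python3 - <<'E'
from geo import *
im,c=load('side','4'); cv2.imwrite('pics/a8.png',cv2.resize(im[80:180,240:360],None,fx=6,fy=6,interpolation=2))
im,c=load('wrist','4'); cv2.imwrite('pics/a9.png',cv2.resize(im[40:240,130:390],None,fx=3,fy=3,interpolation=2))
E
```

```text
7.3 [0.5984569  0.28282462 0.04842291] [ 0.7046033   0.02449797  0.70866444 -0.02699545] 0.027124446376211014 [-6.68678633 -7.58609488  2.16335455]
```

View pics/a8.png

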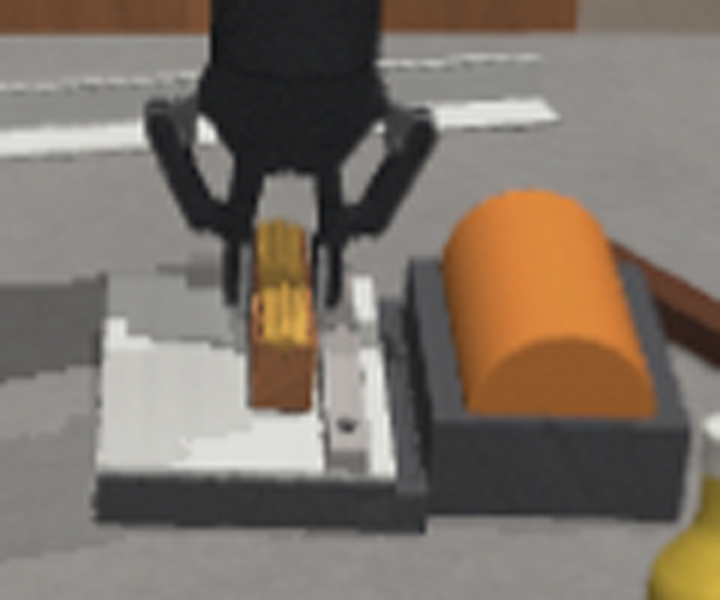

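View pics/a9.png

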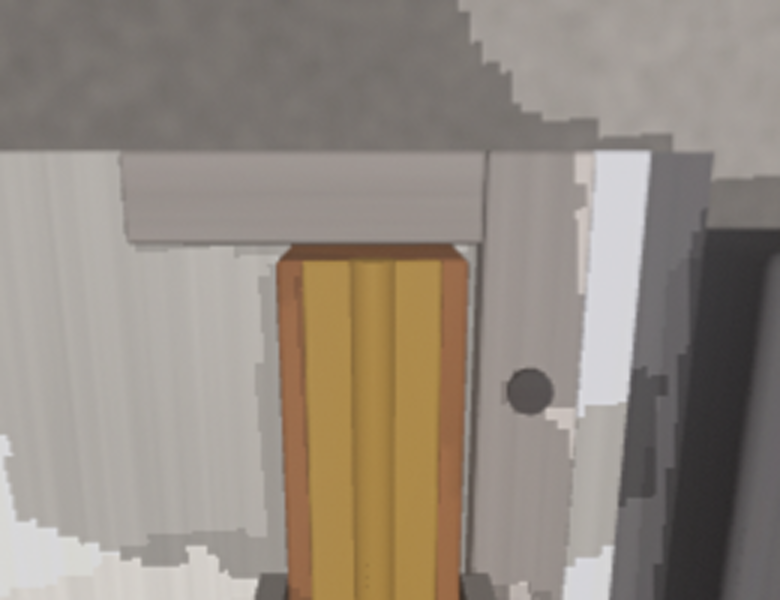

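A sliver of bed still shows between the moulding and the fence, so the resistance is friction at the stop. I'll ease off the stop a little and push on towards the fence.

{"method": "step_arm", "body": {
  "commands": [
    [0, -2.5, 0, 0, 0, 0],
    [1, -2.5, 0, 0, 0, 0],
    [1, -2.5, 0, 0, 0, 0],
    [1, -2.5, 0, 0, 0, 0]
  ]
}}

```text
clock: 7.7
position: [0.6026, 0.2823, 0.0493]
tcp_rot: [0.707, 0.026, 0.707, -0.026]
force: [-0.5, -0.7, -0.5]
opening: 0.027
```

{"method": "step_arm", "body": {
  "commands": [
    [1, 0, 0, 0, 0, 0],
    [1, 0, 0, 0, 0, 0],
    [2, 0, 0, 0, 0, 0],
    [2, 0, 0, 0, 0, 0]
  ]
}}

```text
clock: 8.1
position: [0.6027, 0.2823, 0.0491]
tcp_rot: [0.705, 0.026, 0.708, -0.026]
force: [-6.3, 1.7, 2.3]
opening: 0.027
```

{"method": "step_arm", "body": {
  "commands": [
    [-1, 0, 0, 0, 0, 0],
    [-1, 1, 0, 0, 0, 0],
    [-1, 2.5, 0, 0, 0, 0],
    [-1, 2.5, 0, 0, 0, 0],
    [-1, 2.5, -1.5, 0, 0, 0],
    [-1, 2.5, -1.5, 0, 0, 0]
  ]
}}

```text
clock: 8.7
position: [0.6027, 0.2825, 0.0483]
tcp_rot: [0.706, 0.025, 0.707, -0.028]
force: [-7.3, -6.6, 4.3]
opening: 0.027
```

```bash
python3 look.py 5 wrist
python3 - <<'E'
from geo import *
im,c=load('wrist','5'); cv2.imwrite('pics/a10.png',cv2.resize(im[40:240,130:390],None,fx=3,fy=3,interpolation=2))
E
```

```text
8.75 [0.60267733 0.28251219 0.04831985] [ 0.70616604  0.02488954  0.70707496 -0.02747796] 0.027232064415184054 [-6.27846811 -5.83110835  5.29717634]
```

View pics/a10.png

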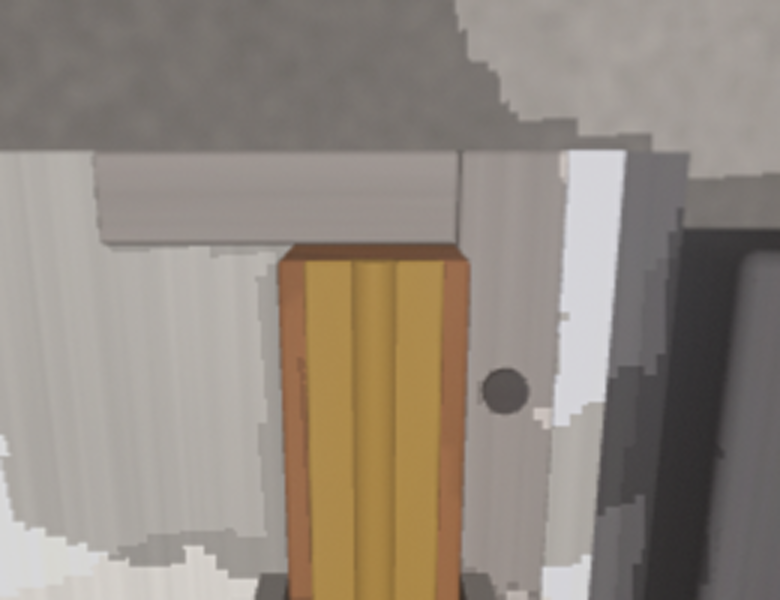

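It is now snug against both faces with no visible gap. I'll open partway and lift.

{"method": "step_arm", "body": {
  "commands": [
    [-0.5, -0.5, 0, 0, 0, 0],
    [-0.5, -0.5, 0, 0, 0, 0],
    [-0.5, -0.5, 0, 0, 0, 0],
    [-0.5, -0.5, 0, 0, 0, 0],
    [-0.5, -0.5, 0, 0, 0, 0]
  ],
  "grip": 120
}}

```text
clock: 9.25
position: [0.6034, 0.2842, 0.0479]
tcp_rot: [0.707, 0.026, 0.706, -0.026]
force: [0.2, -0.0, 0.7]
opening: 0.0451
```

{"method": "step_arm", "body": {
  "commands": [
    [-1.5, -0.5, 15, 0, 0, 0],
    [-1.5, -0.5, 40, 0, 0, 0],
    [-1.5, -0.5, 80, 0, 0, 0],
    [-1.5, -0.5, 110, 0, 0, 0],
    [-1.5, -0.5, 110, 0, 0, 0],
    [-1.5, -0.5, 110, 0, 0, 0],
    [-1.5, -0.5, 110, 0, 0, 0]
  ]
}}

```text
clock: 9.95
position: [0.6009, 0.2834, 0.1573]
tcp_rot: [0.706, 0.026, 0.707, -0.026]
force: [-0.0, 0.6, -0.2]
opening: 0.0448
```

```bash
python3 look.py 6 wrist side
python3 - <<'E'
from geo import *
im,c=load('side','6'); cv2.imwrite('pics/a11.png',cv2.resize(im[100:180,240:360],None,fx=6,fy=6,interpolation=2))
E
```

```text
10.05 [0.60059081 0.28322394 0.15643516] [ 0.7057853   0.0254675   0.70748499 -0.02614369] 0.04547858678005097 [-0.56806419  0.15153807 -0.14878691]
```

View pics/wrist_6.png

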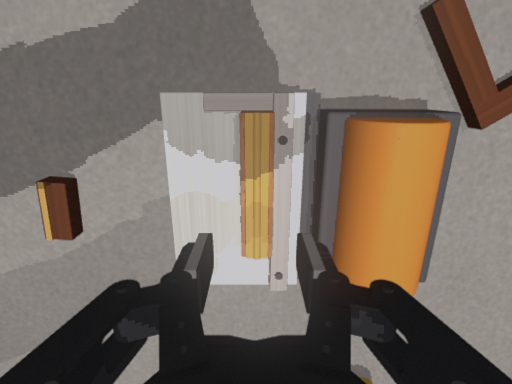

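View pics/a11.png

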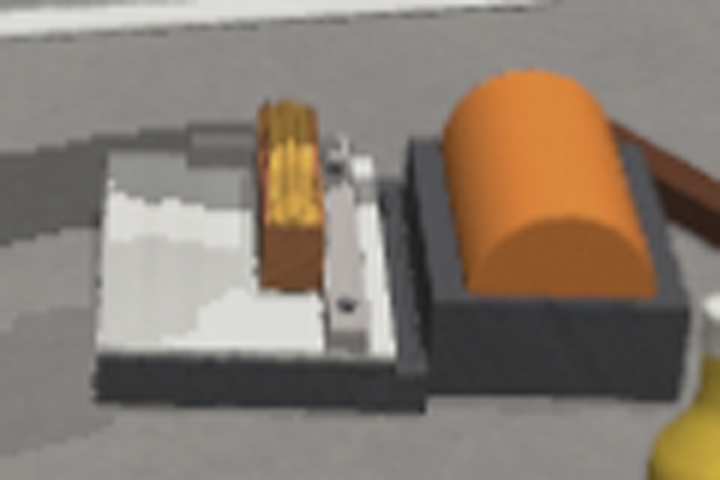

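```bash
python3 mould.py 6 232 100 276 270 0.064
python3 - <<'E'
from geo import *
im,c=load('wrist','6'); cv2.imwrite('pics/a12.png',cv2.resize(im[85:290,190:320],None,fx=5,fy=2.9,interpolation=2))
for uv in [(275,112),(271,260)]: print(onz(c,[uv],.042)*1000)
E
```

```text
(240, 112, 34, 147)
((602.6702880859375, 283.28106689453125), (131.38626098632812, 26.71408462524414), 85.76058959960938)
[[584.4935 218.7551]
 [611.1345 216.7803]
 [620.8471 347.8071]
 [594.2061 349.7819]]
[[623.37437273 346.33484409  42.        ]]
[[611.83852794 200.83818416  42.        ]]
```

View pics/a12.png

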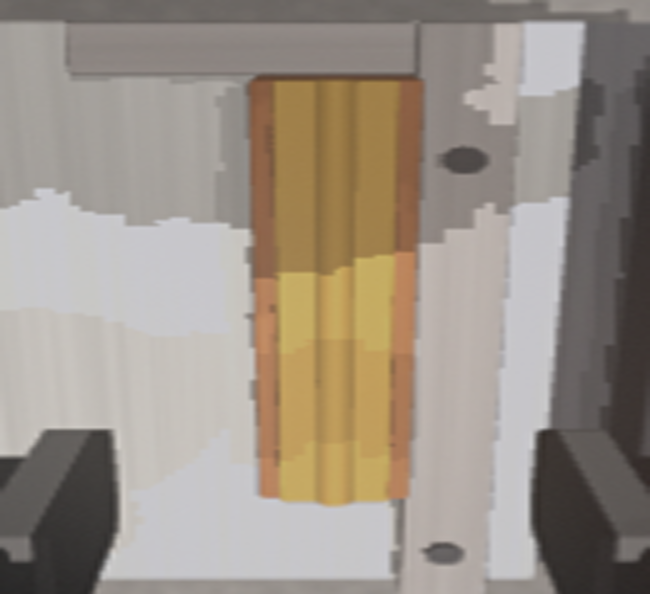

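The moulding is down and snug: yaw is −4.2° against the fence's −3.9°, with its end on the stop. Next is the knob.

{"method": "step_arm", "body": {
  "commands": [
    [-5, -30, 5, 0, 0, 5],
    [-13, -75, 10, 0, 0, 12],
    [-22, -120, 10, 0, 0, 20],
    [-30, -165, 10, 0, 0, 28],
    [-38, -210, 10, 0, 0, 36],
    [-46, -255, 10, 0, 0, 44],
    [-54, -300, 10, 0, 0, 52],
    [-62, -345, 10, 0, 0, 60],
    [-70, -390, 10, 0, 0, 68],
    [-78, -435, 10, 0, 0, 76]
  ]
}}

```text
clock: 11.05
position: [0.523, -0.1497, 0.1669]
tcp_rot: [0.573, -0.413, 0.574, 0.414]
force: [0.6, 0.6, -0.2]
opening: 0.0455
```

{"method": "step_arm", "body": {
  "commands": [
    [-7, -40, -5, 0, 0, 8],
    [-13, -80, -15, 0, 0, 16],
    [-18, -115, -25, 0, 0, 22],
    [-20, -132, -25, 0, 0, 22],
    [-20, -132, -25, 0, 0, 22],
    [-20, -132, -25, 0, 0, 22],
    [-20, -132, -25, 0, 0, 22]
  ]
}}

```text
clock: 11.75
position: [0.5045, -0.2789, 0.143]
tcp_rot: [0.486, -0.514, 0.485, 0.514]
force: [0.1, 0.1, -0.8]
opening: 0.0451
```

```bash
python3 look.py 7 wrist side
python3 - <<'E'
from geo import *
from rig import manip; print(manip.get_state()['q'])
im,c=load('side','7'); cv2.imwrite('pics/a13.png',cv2.resize(im[180:360,200:340],None,fx=4,fy=3.3,interpolation=2))
E
```

```text
11.85 [ 0.50466193 -0.27885769  0.14320444] [-0.48540178  0.51431955 -0.48518439 -0.51425346] 0.045167077243272916 [ 0.56914599  0.18111447 -0.020242  ]
[-6.44162309e-01  3.55520890e-01 -1.13161379e-01  1.10198674e+00
  2.95031410e-04 -7.02157255e-01]
```

View pics/wrist_7.png

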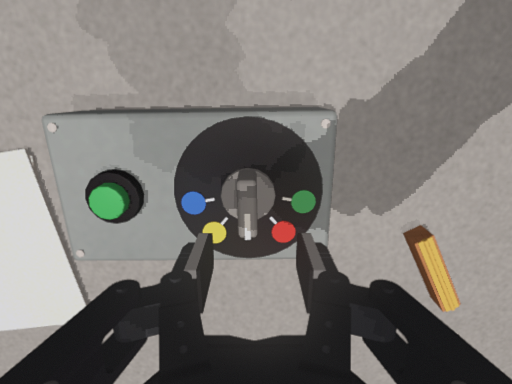

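View pics/a13.png

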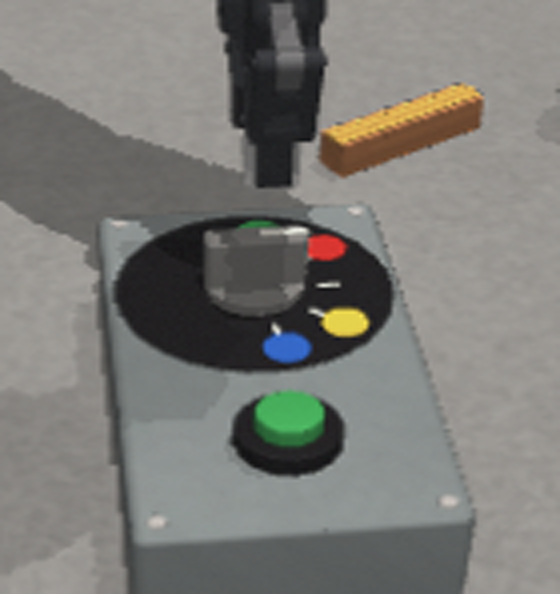

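Run:
```python
from geo import *
from scipy.spatial.transform import Rotation as R
np.set_printoptions(precision=4,suppress=True)
im,c=load('wrist','7'); h=cv2.cvtColor(im,cv2.COLOR_BGR2HSV)
mk=[]
for n,lo,hi in [('red',(0,150,90),(6,255,255)),('yel',(22,120,100),(33,255,255)),('grn',(50,100,60),(80,255,255)),('blue',(100,120,80),(125,255,255))]:
    m=cv2.inRange(h,lo,hi); m[:,:170]=0; m[:,330:]=0; m[:150]=0;m[250:]=0
    k=max(cv2.findContours(m,0,1)[0],key=cv2.contourArea); M=cv2.moments(k); uv=[M['m10']/M['m00'],M['m01']/M['m00']]; mk.append(onz(c,uv,.061)[0,:2]); print(n,uv,mk[-1],cv2.contourArea(k))
mk=np.array(mk); ang=np.radians([-40,40,-80,80]); loc=.046*np.c_[np.cos(ang),-np.sin(ang)]
a=loc-loc.mean(0);b=mk-mk.mean(0)
th=np.arctan2((a[:,0]*b[:,1]-a[:,1]*b[:,0]).sum(),(a*b).sum())
Rz=np.array([[np.cos(th),-np.sin(th)],[np.sin(th),np.cos(th)]]); ctr=mk.mean(0)-Rz@loc.mean(0)
print(np.degrees(th),ctr,(Rz@loc.T).T+ctr-mk,'btn',ctr+Rz@[0,-.107])
for z in (.06,.075,.085): print('btn img',onz(c,[108,201],z))
q=np.array([-0.4854,0.5143,-0.4852,-0.51425]); t=R.from_quat(q[[1,2,3,0]]).as_matrix(); print('jaw yaw',np.degrees(np.arctan2(t[1,2],t[0,2])))
```

```text
red [283.16732197466143, 231.4106596767147] [ 0.5357 -0.2526] 381.5
yel [215.33012306046012, 231.0775815944355] [ 0.5386 -0.3106] 311.5
grn [302.87014563106794, 201.0898058252427] [ 0.5071 -0.2387] 412.0
blue [193.1174418604651, 202.4825581395349] [ 0.5134 -0.3294] 430.0
3.8615166335920996 [ 0.5021 -0.2843] [[-0.0003  0.0002]
 [ 0.0007 -0.0008]
 [-0.      0.0002]
 [-0.0003  0.0004]] btn [ 0.5093 -0.391 ]
btn img [[ 0.5166 -0.4006  0.06  ]]
btn img [[ 0.5105 -0.3928  0.075 ]]
btn img [[ 0.5064 -0.3876  0.085 ]]
jaw yaw 93.3207732845977
```

{"method": "step_arm", "body": {
  "commands": [
    [-2.4, -5.4, 0, 0, 0, 0.6],
    [-2.4, -5.4, -20, 0, 0, 0.6],
    [-2.4, -5.4, -45, 0, 0, 0.6],
    [-2.4, -5.4, -62, 0, 0, 0.6],
    [-2.4, -5.4, -69, 0, 0, 0.6],
    [-2.4, -5.4, -69, 0, 0, 0.6],
    [-2.4, -5.4, -69, 0, 0, 0.6]
  ]
}}

```text
clock: 12.55
position: [0.5023, -0.2859, 0.0746]
tcp_rot: [-0.483, 0.517, -0.483, -0.516]
force: [1.0, 1.0, 1.0]
opening: 0.0458
```

{"method": "step_arm", "body": {
  "commands": [
    [0, 0, 0, 0, 0, 0],
    [0, 0, 0, 0, 0, 0],
    [0, 0, 0, 0, 0, 0],
    [0, 0, 0, 0, 0, 0],
    [0, 0, 0, 0, 0, 0],
    [0, 0, 0, 0, 0, 0]
  ],
  "grip": 255,
  "grip_force": 50
}}

```text
clock: 13.15
position: [0.5025, -0.2845, 0.0751]
tcp_rot: [-0.484, 0.517, -0.482, -0.517]
force: [1.1, 4.7, 6.4]
opening: 0.013
```

{"method": "step_arm", "body": {
  "commands": [
    [0, 0, 0, 0, 0, -6],
    [0, 0, 0, 0, 0, -12],
    [0, 0, 0, 0, 0, -18],
    [0, 0, 0, 0, 0, -24],
    [0, 0, 0, 0, 0, -30],
    [0, 0, 0, 0, 0, -36],
    [0, 0, 0, 0, 0, -41],
    [0, 0, 0, 0, 0, -41],
    [0, 0, 0, 0, 0, -41],
    [0, 0, 0, 0, 0, -41]
  ]
}}

```text
clock: 14.15
position: [0.5023, -0.2847, 0.0751]
tcp_rot: [0.634, -0.315, 0.632, 0.315]
force: [-0.2, 4.7, 5.6]
opening: 0.0132
```

{"method": "step_arm", "body": {
  "commands": [
    [0, 0, 0, 0, 0, 0],
    [0, 0, 0, 0, 0, 0],
    [0, 0, 0, 0, 0, 0],
    [0, 0, 0, 0, 0, 0]
  ],
  "grip": 120
}}

```text
clock: 14.55
position: [0.5018, -0.2859, 0.0738]
tcp_rot: [0.633, -0.315, 0.633, 0.315]
force: [-0.2, -0.6, -0.2]
opening: 0.0454
```

{"method": "step_arm", "body": {
  "commands": [
    [0, 0, 20, 0, 0, 0],
    [0, 0, 50, 0, 0, 0],
    [0, 0, 75, 0, 0, 0],
    [0, 0, 75, 0, 0, 0],
    [0, 0, 75, 0, 0, 0],
    [0, 0, 75, 0, 0, 0]
  ]
}}

```text
clock: 15.15
position: [0.5012, -0.2853, 0.1477]
tcp_rot: [0.633, -0.314, 0.634, 0.315]
force: [-0.9, 0.3, 0.7]
opening: 0.0453
```

```bash
python3 look.py 8 wrist side top
python3 - <<'E'
from geo import *
im,c=load('wrist','8'); cv2.imwrite('pics/a14.png',im)
im,c=load('side','8'); cv2.imwrite('pics/a15.png',cv2.resize(im[90:360,200:370],None,fx=3,fy=2.2,interpolation=2))
E
```

```text
15.3 [ 0.50115853 -0.28517699  0.14750901] [ 0.63292846 -0.3138151   0.63362035  0.31535202] 0.04513016096771388 [ 0.33803217 -0.18539406 -0.68912951]
```

View pics/a14.png

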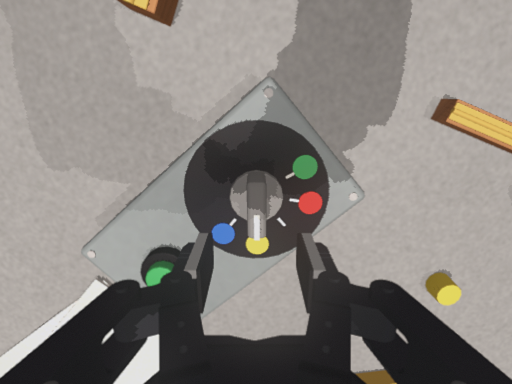

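View pics/a15.png

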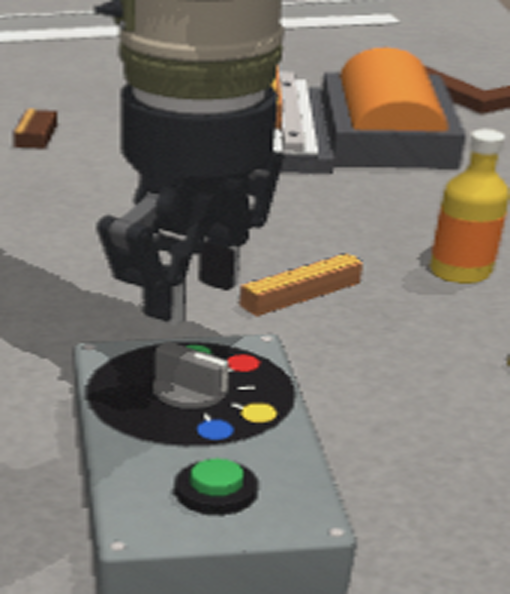

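The wrist view shows the pointer at (257,228) running straight to the yellow mark at (257,244). Before pressing start, I'll check the moulding once more in the top view.

Run:
```python
from geo import *
im,c=load('top','8'); cv2.imwrite('pics/a16.png',cv2.resize(im[100:230,100:330],None,fx=3.4,fy=3.4,interpolation=2))
h=cv2.cvtColor(im,cv2.COLOR_BGR2HSV);m=cv2.inRange(h,(8,100,70),(35,255,255)); m[:145]=0;m[200:]=0;m[:,:115]=0;m[:,195:]=0
k=max(cv2.findContours(m,0,1)[0],key=cv2.contourArea);print(cv2.minAreaRect((onz(c,k.reshape(-1,2),.065)[:,:2]*1000).astype('f')))
```

```text
((599.33349609375, 282.1466064453125), (132.6647186279297, 31.72108268737793), 85.8990707397461)
```

View pics/a16.png

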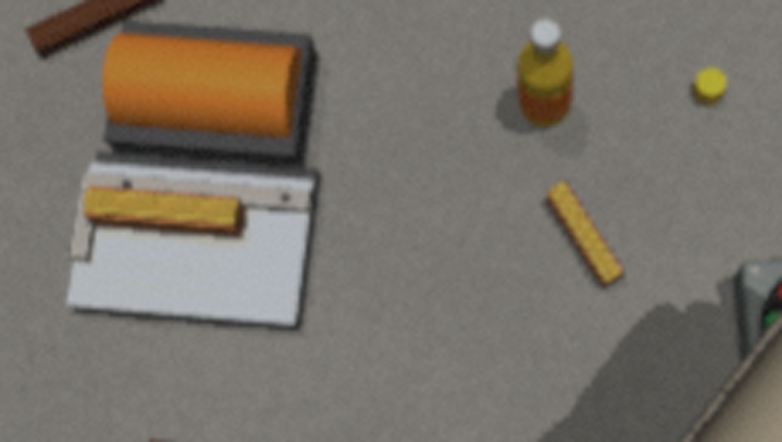

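{"method": "step_arm", "body": {
  "commands": [
    [3, -35, 0, 0, 0, 0],
    [6, -75, 0, 0, 0, 0],
    [8.3, -106, 0, 0, 0, 0],
    [8.3, -106, -20, 0, 0, 0],
    [8.3, -106, -45, 0, 0, 0],
    [8.3, -106, -55, 0, 0, 0],
    [8.3, -106, -55, 0, 0, 0],
    [8.3, -106, -55, 0, 0, 0]
  ],
  "grip": 255
}}

```text
clock: 16.1
position: [0.5102, -0.3914, 0.0941]
tcp_rot: [0.633, -0.315, 0.633, 0.315]
force: [0.5, -0.1, -0.2]
opening: 0.0003
```

```bash
python3 look.py 9 side
python3 - <<'E'
from geo import *
im,c=load('side','9'); cv2.imwrite('pics/a17.png',cv2.resize(im[200:370,190:330],None,fx=4,fy=3.5,interpolation=2))
E
```

```text
16.15 [ 0.51067736 -0.39180875  0.09481989] [ 0.63336458 -0.31515727  0.63302127  0.31433943] 6.822334250334478e-05 [0.81453727 0.65327845 0.22263806]
```

View pics/a17.png

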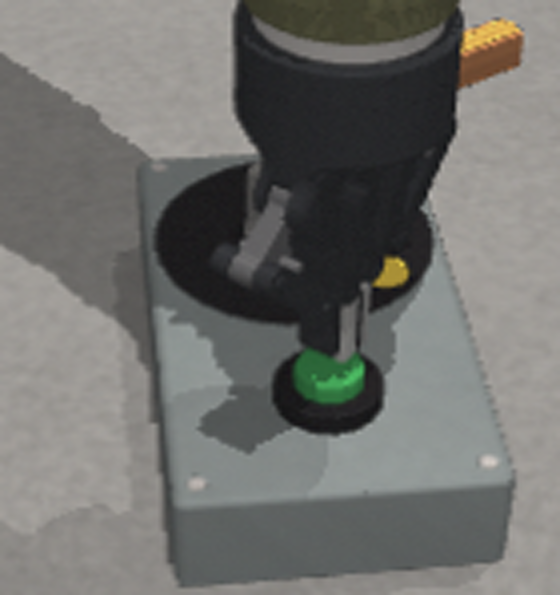

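{"method": "step_arm", "body": {
  "commands": [
    [-0.5, 0, -8, 0, 0, 0],
    [-0.5, 0, -14, 0, 0, 0],
    [-0.5, 0, -16, 0, 0, 0],
    [-0.5, 0, -16, 0, 0, 0]
  ]
}}

```text
clock: 16.55
position: [0.5101, -0.392, 0.0782]
tcp_rot: [0.633, -0.315, 0.633, 0.314]
force: [0.8, -0.0, 3.0]
opening: 0.0
```

{"method": "step_arm", "body": {
  "commands": [
    [0, 0, -2, 0, 0, 0],
    [0, 0, -4, 0, 0, 0],
    [0, 0, -4, 0, 0, 0]
  ]
}}

```text
clock: 16.85
position: [0.5102, -0.392, 0.0759]
tcp_rot: [0.634, -0.315, 0.633, 0.314]
force: [-1.1, 2.0, 11.5]
opening: -0.0
```

{"method": "step_arm", "body": {
  "commands": [
    [0, 0, -1, 0, 0, 0],
    [0, 0, -2, 0, 0, 0],
    [0, 0, -2, 0, 0, 0]
  ]
}}

```text
clock: 17.15
position: [0.5102, -0.3921, 0.0758]
tcp_rot: [0.634, -0.316, 0.633, 0.314]
force: [-4.2, 5.3, 21.4]
opening: -0.0
```

{"method": "step_arm", "body": {
  "commands": [
    [0, 0, 10, 0, 0, 0],
    [0, 0, 50, 0, 0, 0],
    [0, 0, 90, 0, 0, 0],
    [-40, 0, 120, 0, 0, 0],
    [-80, 0, 130, 0, 0, 0],
    [-110, 0, 130, 0, 0, 0],
    [-110, 0, 130, 0, 0, 0],
    [-110, 0, 130, 0, 0, 0],
    [-110, 0, 130, 0, 0, 0]
  ]
}}

```text
clock: 18.05
position: [0.4001, -0.3916, 0.2013]
tcp_rot: [0.633, -0.314, 0.633, 0.315]
force: [0.2, -0.5, -0.5]
opening: -0.0002
```

```bash
python3 look.py 10 side top
python3 - <<'E'
from geo import *
im,c=load('side','10'); cv2.imwrite('pics/a18.png',cv2.resize(im[90:370,180:390],None,fx=3,fy=2.1,interpolation=2))
im,c=load('top','10')
h=cv2.cvtColor(im,cv2.COLOR_BGR2HSV);m=cv2.inRange(h,(8,100,70),(35,255,255)); m[:145]=0;m[200:]=0;m[:,:115]=0;m[:,195:]=0
k=max(cv2.findContours(m,0,1)[0],key=cv2.contourArea);print(cv2.minAreaRect((onz(c,k.reshape(-1,2),.065)[:,:2]*1000).astype('f')))
E
```

```text
18.15 [ 0.40041487 -0.3915134   0.20120815] [ 0.63312642 -0.31463392  0.633089    0.31520589] 5.56309794663954e-06 [-0.16478354 -0.05797333  0.06738996]
((598.4532470703125, 280.9941711425781), (135.2925567626953, 32.17224884033203), 85.32943725585938)
```

View pics/a18.png

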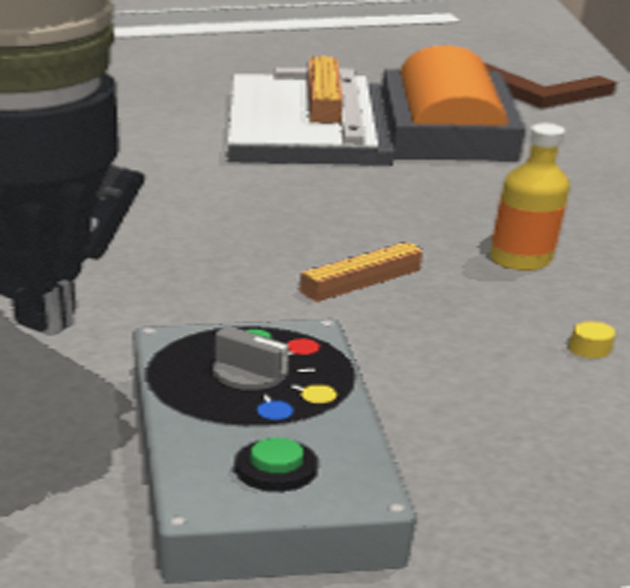

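View pics/top_10.png

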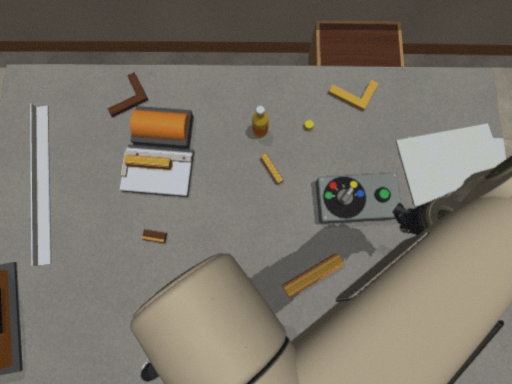

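The press hit its hard stop: force rose from 11 to 21 N with no further travel. The button is back up, the knob still points to yellow, and the moulding is still in place. Handing in.

```bash
python3 -c "
from rig import manip; print(manip.hand_in()); print(manip.get_state()['clock'])"
```

```text
the job is handed in; nothing more can be done
None
the job is handed in; nothing more can be done
```

I loaded the machine, set the knob to yellow, pressed the start button once and let it go, then handed the job in at about 18 s of the 61 s allowed. No verdict was given.

- **Moulding:** I picked the right one of the three gold pieces by its measured size (about 130 × 28 mm). It lies flat on the bed, gold side up. Contact forces of about 6–7 N against both the fence and the stop, and no visible gap, showed it was snug. In the last clear wrist view, its yaw was −4.2° against −3.9° for the fence, and its centre was within about 2 mm of the nest I had worked out.
- **Knob:** I turned it 40° clockwise. After release the pointer was lined up with the yellow mark.
- **Start button:** It hit its hard stop, with force rising from 11 to 21 N and no further travel. In the last pictures it was back up.
- **Bottle, cap and offcut:** The last top view shows them where they started. The gripper was clear of everything.

**Where checks disagreed:**
- The first push towards the fence stopped about 4 mm short because of friction at the stop. I eased off, pushed again and checked by camera.
- The last top view put the moulding's centre about 3–4 mm from the nest. Its outline there measured too large (135 × 32 mm), because the visible side face and shadow were included. I trusted the closer wrist view and the contact forces.

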